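Lock the cleaner bottle in its dock and take off the safety cap

ROBOT

A 6-joint arm with a two-finger parallel gripper is mounted at the origin on the work surface. World frame = base frame: x ahead of the robot, y to its left, z up, the work surface at z = 0. Lengths are in m, angles in degrees, forces in N, time in s.
With the tool pointing down it reaches from about 0.375 to 0.9 m from the base axis. Payload 3.1 kg.
Tool frame: the origin (TCP) lies between the finger pads; the fingertips stand bot.tip_extent ahead of it and the grasp point (between the pads) lies 2 mm behind it (bot.tip_extent is the distance from the TCP to the fingertips, in m); z points along the fingers, y is the direction in which the jaws open and shut (so a half turn about z gives the same grasp; the last joint's range is limited). The gripper opens to 87 mm and grips with 3 to 60 N. Pads are 19 mm wide; open, the fingers measure 117 mm over their backs; the gripper's body (75 mm by 190 mm) begins 51 mm behind the grasp point.
Start: joints at [-83.795, 30.224, 82.088, -0, 67.689, -10.227], TCP at [0.177, -0.599, 0.24] pointing down, gripper open.
Joint ranges: [-176.69, 176.69], [-43.24, 126.21], [12.49, 139.97], [-82, 262], [0, 151.66], [-163.58, 163.58]. Speed limits (degrees/s): [159.86, 159.86, 180, 180, 180, 180].

INTERFACE

Orientations are given as a 3x3 rotation matrix whose columns are the frame's x, y, z axes.
In Python, from rig import bot, imaging, recognise, masks_of, mark_of gives the robot as it stands.
- The arm moves only by the tool send_rows, never from a script. Its argument "plan" is a list that holds one entry, the list of rows, each a list of 5 numbers: the shift along the world's x, y, z normalised to -1 to 1, where 1 is 0.03 m, then the turn about the world's z normalised to -1 to 1, where 1 is 0.1 rad, then the closure, from -1 (fully open) to 1 (shut). A call has 1 to 20 rows; each row shifts and turns the commanded pose from where the row before left it; what a row does not reach is not made up. A row lasts 1/10 s, in which the tool goes at most 50 mm and 8.59 degrees, less where a joint would pass 70% of its speed; a pose out of reach is approached as far as the arm can. A call with a number of a shift or a turn outside -1 to 1 is refused whole. A call with a gripper value outside its range is refused whole. The fingers move at their own pace and stop on an object; the grip force is fixed at half the most. Time passes only in rows, so rows that do not move let the fingers close. It gives the time, the measured TCP pose, the force and the opening at its end, in the units of the state.
- bot.read_state(): the state, without advancing time (a new reading comes with each control period).
- imaging.capture(name): name is "side" or "top"; returns a dict with "img" (384x512x3 uint8, blue, green, red), "mtx" (3x3 intrinsics, pixels), "pose" (4x4, takes a point from camera to world coordinates). Camera axes: x right, y down, z forward; pixel columns grow to the right and rows downward; lengths in m; the calibration is good to about 2 mm. A picture is of the moment at which its call begins. There is no depth.
- bot.hand_in(): hands the job in, once; it reports no verdict.
Trained networks look in the newest picture that a camera, given by its name, has taken for a name from the list of things; names that differ only in an ending like _2 or _b are one class to them, and where a whole thing is asked for, a point or a joint stands for the part that bears it (a point fixed in the world has none). Each returns a list of dicts, best first, with "conf" (0 to 1); they miss things now and then, are a little off and sometimes report something else, mostly with a low value. They report only what shows in the picture. A call takes as long as a camera call. They do not tell look-alikes from the thing itself.
- recognise(camera, target): "at" ([x, y, z] in m, in world coordinates, good to about 4 mm: the middle of the surface that is visible of it).
- masks_of(camera, target): "region" (384x512 bool, what is visible of it).
- mark_of(camera, target): "at" ([x, y, z] in m, in world coordinates, good to about 4 mm: a listed point, or the origin of a listed thing).
The state is a dict: "time_s": time; "joint_positions": joint angles; "qvel": joint speeds; "tau": joint torques, N m; "position": TCP position; "tcp_rot": TCP orientation; "force": force on the tool from outside, world axes, zero at the start; "moment": the same for the moment, N m; "opening": opening from 0.0 (shut) to 1.0 (fully open).
Only numpy, scipy, OpenCV 4.12 (cv2) and the standard library are available. Lean on these libraries where they do the work, as an engineer would, in place of code of your own. Each camera call takes 0.05 s, during which the arm holds its last target.

TASK

The equipment-cleaner bottle stands in its dock on the step crate. First turn the dock's lock collar clockwise by its handle, all the way to the stop at the two-rib locked mark; then press the bottle's push-and-turn safety cap down, twist it anticlockwise until it is free and lift it clear, and finish while still holding the cap level in the gripper, well clear (about 60 mm up) and straight above the bottle's neck. Leave the bottle locked down in the dock and do not disturb the phone stand, tumbler, spring collar and massage ball.

Things in the scene. Friction and masses are not known exactly. Their poses are not given: they have to be found in the camera images.
- dock: Grey plastic bottle dock fixed on the step crate's top (100 mm above the work surface): round plate 136 mm across, 6 mm thick, with a fan-shaped apron under the collar's handle (to 108 mm from the axis). Origin: centre of its underside; z up, the axis of bottle and collar. On the apron one raised white rib marks open, two ribs mark locked. Its square socket keeps the bottle from turning.
- collar (a joint): Turn of the aluminium lock collar (ring 126 mm across, top 21 mm above the dock's underside) about the dock's axis, rad. 0 = open mark, grows clockwise seen from above, 0.785 = end stop at the two-rib locked mark, where its tabs cover the bottle's foot. Starts at 0 to 0.25; stiff (0.15 N m friction, 1.6 N at the handle), stays where left.
- handle_grip (a point): Grip point of the collar's upright handle, on the robot's side: 94 mm from the dock's axis, 46 mm above the dock's underside, moving with the collar. The handle is a bar 12 mm wide along the direction of turning, 20 mm radially; its top is 14 mm above this point, the arm carrying it 26 mm below.
- bottle: White plastic cleaner bottle, 0.4 kg, loose, upright, its 70 mm square foot in the dock's socket. Body 60 mm across up to 82 mm, shoulder sloping in to the neck at 96 mm. Origin: centre of its underside (6 mm above the dock's); z up its axis. The two gaps of the neck that let the cap's lugs out lie at its +x and -x. A sprung disc in the mouth pushes the cap up.
- neck (a point): Point on the bottle's axis, 122 mm above its underside: where the cap's centre lies when fully closed. The end of the neck is 1.5 mm above this point, the free sprung disc 11 mm above it.
- cap_center (a point): Centre (half-way up) of the grey round safety cap, 54 mm across, 28 mm high, 40 g, loose; z up, a raised white bar on top points to its +x. Closed: its +x is 1.05 rad clockwise (from above) of the bottle's +x. Press down 4.5 mm or more (bottoms at 7.5 mm; spring 5 to 12 N), keep it down, turn 1.05 rad anticlockwise until its +x is on the bottle's +x (within 0.2; stop 0.22 beyond), lift straight up.
- phone_stand: Bystander: orange plastic phone stand, 85 x 70 mm, about 95 mm high, loose on the crate. Origin: centre of its underside.
- tumbler: Bystander: clear acrylic tumbler, 74 mm across, 100 mm high, loose on the crate. Origin: centre of its underside.
- spring_collar: Bystander: black iron barbell spring collar, ring 72 mm across and 30 mm high with two short prongs, lying loose on the crate. Origin: centre of its underside.
- massage_ball_center (a point): Bystander: centre of the purple massage ball, 64 mm across, resting in the spring collar's hole.
There are look-alikes about, which are no part of the job. Leave any black or brown look-alike of the bottle alone.

How it is judged (in metres and radians):
On the way, in this order (a step that is already met when the one before it is completed fails the run):
1. the lock collar is at its locked mark, with the bottle seated and the cap still on (value of joint collar above 0.7 rad and z of cap_center in the frame of bottle between 0.1195 and 0.126 m and z of bottle in the frame of dock below 0.0105 m and angle between bottle's own z axis and vertical below 0.08 rad), for 0.2 s.
2. the cap is pressed down against its spring, still at its closed angle (value of joint collar above 0.7 rad and z of cap_center in the frame of bottle below 0.1182 m and angle between the x axis of cap_center and the x axis of bottle, either way round above 0.85 rad), for 0.05 s.
3. the cap is twisted to the free angle while still down on the neck (value of joint collar above 0.7 rad and z of cap_center in the frame of bottle below 0.126 m and angle between the x axis of cap_center and the x axis of bottle, either way round below 0.3 rad), for 0.02 s.
At the end, for the whole second after the job is handed in: Collar within 0.085 rad of its locked stop; bottle upright (0.08 rad), raised no more than 4 mm in the dock; cap held still by the fingers, level within 0.2 rad, its centre 40 to 120 mm above its closed place and within 20 mm of the neck axis, not touching the bottle (value of joint collar above 0.7 rad and z of bottle in the frame of dock below 0.0105 m and angle between bottle's own z axis and vertical below 0.08 rad and z of cap_center in the frame of neck between 0.04 and 0.12 m and horizontal distance between cap_center and neck below 0.02 m and angle between cap_center's own z axis and vertical below 0.2 rad and linear speed of cap below 0.02 m/s and contact force between the fingers and cap above 1 N and contact force between cap and bottle below 0.05 N); the arm keeps its last pose, push and grip.
It fails at once if the phone stand is disturbed (moved more than 25 mm) (distance of phone_stand from where it was at the start of the episode above 0.025 m).
It fails at once if the tumbler is disturbed (moved more than 25 mm) (distance of tumbler from where it was at the start of the episode above 0.025 m).
It fails at once if the spring collar is disturbed (moved more than 25 mm) (distance of spring_collar from where it was at the start of the episode above 0.025 m).
It fails at once if the massage ball is disturbed (moved more than 25 mm) (distance of massage_ball_center from where it was at the start of the episode above 0.025 m).
It also fails if it takes over 54 s, if anything falls off the work surface, if the arm or the gripper's body presses on something with over 40 N, if the wrist force passes 120 N, or if a joint passes its speed limit or range.

## Working session

There is one attempt and no reset: what is moved stays moved. The work goes in short steps, Python scripts to look and compute and a tool call to move; the robot and the scene stay as the last step left them, time stands still between calls to the robot, and variables do not carry over. Pictures are saved under pics/ and viewed, and the job is handed in when it is done.

Besides the shell and the picture viewer there is one more tool, called after "Request:" as name(argument=value, ...) on one line, values as JSON. send_rows: Moves the arm, as the interface text tells. Its arguments: {"type":"object","properties":{"plan":{"type":"array"}},"required":["plan"]}

```bash
ls; mkdir -p pics; python3 - <<'E'
from rig import bot, imaging, recognise, masks_of, mark_of
import cv2
for c in ("side","top"):
    r=imaging.capture(c); cv2.imwrite(f"pics/{c}0.png",r["img"])
    print(c,r["pose"].round(3).tolist(),r["mtx"].round(1).tolist())
    for t in ("dock","collar","handle_grip","bottle","neck","cap_center","phone_stand","tumbler","spring_collar","massage_ball_center"):
        try: print(t,[(round(d["conf"],2),[round(float(v),3) for v in d["at"]]) for d in mark_of(c,t)[:4]])
        except Exception as e: print(t,e)
s=bot.read_state(); print(s["time_s"],s["position"],s["tcp_rot"],s["force"],bot.tip_extent)
E
```

```text
pics
side [[-0.689, -0.511, 0.514, -0.121], [-0.725, 0.491, -0.483, 0.688], [-0.006, -0.705, -0.709, 1.008], [0.0, 0.0, 0.0, 1.0]] [[480.9, 0.0, 259.7], [0.0, 480.9, 192.7], [0.0, 0.0, 1.0]]
dock [(0.93, [0.606, 0.041, 0.099])]
collar it knows: bottle, cap_center, dock, handle_grip, massage_ball_center, neck, phone_stand, spring_collar, tumbler
handle_grip [(0.85, [0.517, -0.001, 0.142]), (0.19, [0.512, -0.242, 0.104])]
bottle [(0.98, [0.607, 0.044, 0.108]), (0.8, [0.577, 0.443, 0.001]), (0.66, [0.346, 0.458, -0.002])]
neck [(0.97, [0.606, 0.042, 0.227]), (0.94, [0.574, 0.44, 0.121]), (0.73, [0.345, 0.457, 0.123]), (0.53, [0.609, 0.04, 0.102])]
cap_center [(0.67, [0.606, 0.04, 0.227])]
phone_stand [(0.92, [0.699, 0.293, 0.101]), (0.6, [0.513, 0.313, 0.147]), (0.52, [0.606, 0.039, 0.228])]
tumbler [(0.55, [0.514, -0.237, 0.107]), (0.4, [0.606, 0.039, 0.108])]
spring_collar [(0.83, [0.515, 0.314, 0.1])]
massage_ball_center [(0.45, [0.514, 0.319, 0.1])]
top [[-0.046, -0.978, 0.201, 0.342], [-0.999, 0.044, -0.012, 0.082], [0.003, -0.202, -0.979, 1.048], [0.0, 0.0, 0.0, 1.0]] [[356.7, 0.0
[... 268 characters left out ...]
, 0.46, 0.003]), (0.9, [0.604, 0.039, 0.103]), (0.73, [0.576, 0.443, 0.001]), (0.26, [0.601, 0.04, 0.098])]
neck [(0.73, [0.572, 0.441, 0.121]), (0.73, [0.341, 0.453, 0.119]), (0.69, [0.607, 0.042, 0.234]), (0.4, [0.604, 0.046, 0.226])]
cap_center [(0.56, [0.605, 0.047, 0.228])]
phone_stand [(0.98, [0.704, 0.297, 0.102])]
tumbler [(0.76, [0.511, -0.239, 0.099])]
spring_collar [(0.59, [0.508, 0.309, 0.1])]
massage_ball_center [(0.88, [0.508, 0.316, 0.148])]
1.0 [ 0.17681907 -0.59942338  0.23954303] [[ 9.59153843e-01  2.82884967e-01 -3.28103765e-05]
 [ 2.82884968e-01 -9.59153843e-01  2.54036654e-05]
 [-2.42838837e-05 -3.36475856e-05 -9.99999999e-01]] [-1.14069758 -0.51299015 -0.65212386] 0.017
```

```bash
python3 - <<'E'
import cv2,numpy as np
s=cv2.imread("pics/side0.png");t=cv2.imread("pics/top0.png")
cv2.imwrite("pics/a.png",np.hstack([cv2.resize(s,(400,300)),cv2.resize(t,(400,300))]))
def px(img,c):pass
E
```

```text
(no output)
```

View pics/side0.png

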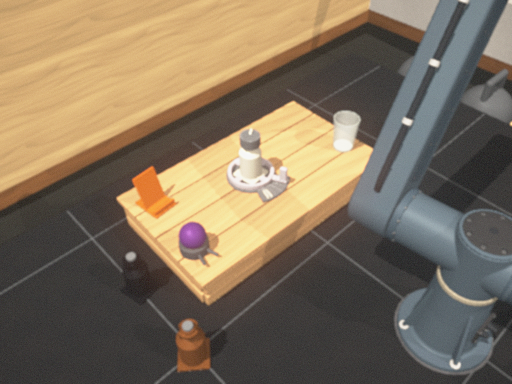

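View pics/top0.png

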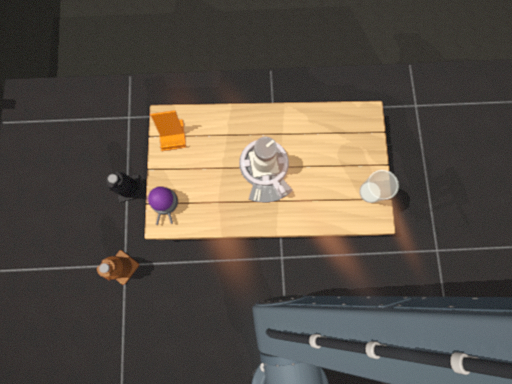

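The side view shows three bottle-shaped things: white (250,160) in the dock, black (135,270) and brown (192,345). The white one fits because it is in the dock on the crate. I'll confirm this in an enlarged crop.

```bash
python3 - <<'E'
import cv2,numpy as np
s=cv2.imread("pics/side0.png");t=cv2.imread("pics/top0.png")
a=cv2.resize(s[120:210,210:300],(400,400),interpolation=cv2.INTER_CUBIC)
b=cv2.resize(t[130:210,225:305],(400,400),interpolation=cv2.INTER_CUBIC)
cv2.imwrite("pics/b.png",np.hstack([a,b]))
E
```

```text
(no output)
```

View pics/b.png

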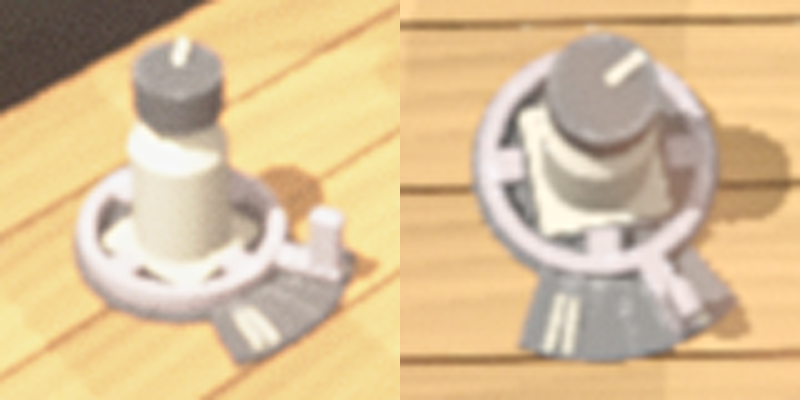

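```bash
cat > h.py <<'E'
from rig import bot, imaging, recognise, masks_of, mark_of
import cv2,numpy as np
def ray(r,u,v,z):
    d=r["pose"][:3,:3]@np.linalg.inv(r["mtx"])@[u,v,1]; o=r["pose"][:3,3]
    return o+d*(z-o[2])/d[2]
def proj(r,p):
    c=np.linalg.inv(r["pose"])@np.append(p,1); q=r["mtx"]@c[:3]; return q[:2]/q[2]
E
python3 - <<'E'
from h import *
acc={}
for i in range(4):
  for c in ("side","top"):
    r=imaging.capture(c)
    for t in ("dock","handle_grip","neck","cap_center"):
        for d in mark_of(c,t):
            a=np.array(d["at"])
            if np.hypot(*(a[:2]-[.6,.04]))<.12 and d["conf"]>.4 and (t!="neck" or a[2]>.2): acc.setdefault((t,c),[]).append(a);break
for k,v in acc.items(): print(k,len(v),np.mean(v,0).round(4),np.std(v,0).round(4))
# overlay check: cap top circle
out=[]
for c,(x0,y0) in (("side",(210,120)),("top",(225,130))):
    r=imaging.capture(c); im=r["img"][y0:y0+90,x0:x0+90]; im=cv2.resize(im,(400,400),interpolation=cv2.INTER_CUBIC); k=400/90
    for R,z,col in ((.027,.242,(0,0,255)),(.063,.121,(0,255,0)),(.027,.214,(255,0,0))):
        pts=[((proj(r,[.605+R*np.cos(a),.041+R*np.sin(a),z])-[x0,y0]+.5)*k) for a in np.linspace(0,6.28,60)]
        cv2.polylines(im,[np.int32(np.round(pts))],True,col,1)
    out.append(im)
    cv2.imwrite(f"pics/{c}1.png",r["img"])
cv2.imwrite("pics/c.png",np.hstack(out))
r=imaging.capture("top")
for n,u,v,z in (("two rib",225+163/5,130+325/5,.107),("bar in",225+208/5,130+80/5,.243),("bar out",225+243/5,130+55/5,.243),("handle top",225+288/5,130+310/5,.155),("one?",225+232/5,195,.107)):
    p=ray(r,u,v,z); d=p[:2]-[.605,.041]; print(n,p.round(3),np.hypot(*d).round(3),np.degrees(np.arctan2(d[1],d[0])).round(1))
E
```

```text
('dock', 'side') 4 [0.6042 0.0411 0.0985] [0.001  0.0008 0.0002]
('handle_grip', 'side') 4 [ 0.5192 -0.0018  0.1438] [0.0009 0.0013 0.0007]
('neck', 'side') 3 [0.6055 0.0428 0.2276] [0.0021 0.0007 0.0013]
('cap_center', 'side') 4 [0.6066 0.0412 0.2288] [0.0004 0.0013 0.0012]
('dock', 'top') 4 [0.6036 0.0384 0.1006] [0.0011 0.0015 0.0008]
('handle_grip', 'top') 4 [0.5182 0.0025 0.1442] [0.0006 0.0018 0.0019]
('neck', 'top') 4 [0.6065 0.0416 0.2329] [0.0009 0.0007 0.0014]
('cap_center', 'top') 4 [0.6054 0.0468 0.227 ] [0.0011 0.0016 0.001 ]
two rib [0.515 0.063 0.107] 0.093 166.3
bar in [0.607 0.039 0.243] 0.003 -54.1
bar out [0.618 0.022 0.243] 0.023 -55.8
handle top [ 0.511 -0.     0.155] 0.103 -156.3
one? [0.513 0.026 0.107] 0.093 -170.7
```

View pics/c.png

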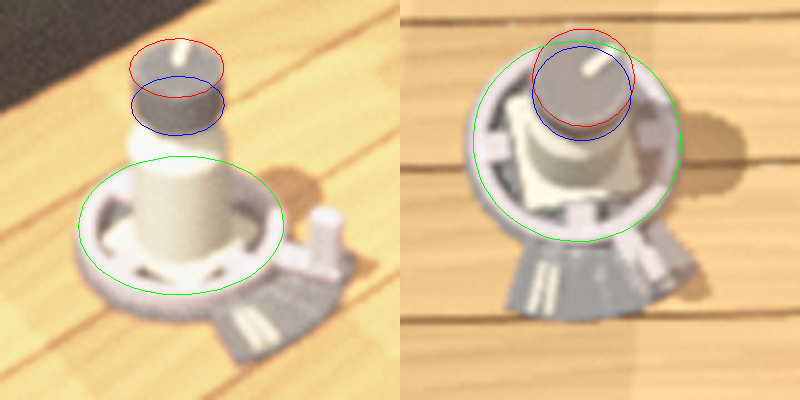

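The white bottle sits in the dock. The axis is near (0.605, 0.041), the handle at about (0.519, 0.001), and the two ribs lie at top (258,195). Next I'll move above the handle.

Request:
send_rows(plan=[[[0.57, 0.8, 1, 0.4, -1], [0.57, 1, 1, 0.4, -1], [0.57, 1, 1, 0.4, -1], [0.57, 1, 0, 0.37, -1], [0.57, 1, 0, 0, -1], [0.57, 1, 0, 0, -1], [0.57, 1, 0, 0, -1], [0.57, 1, 0, 0, -1], [0.57, 1, 0, 0, -1], [0.57, 1, 0, 0, -1], [0.57, 1, 0, 0, -1], [0.57, 1, 0, 0, -1], [0.57, 1, 0, 0, -1], [0.57, 1, 0, 0, -1], [0.57, 1, 0, 0, -1], [0.57, 1, 0, 0, -1], [0.57, 1, 0, 0, -1], [0.57, 1, 0, 0, -1], [0.57, 1, 0, 0, -1], [0.6, 1, 0, 0, -1]]])

```text
time_s: 5.15
position: [0.5202, -0.0041, 0.3297]
tcp_rot: [[0.903, 0.429, 0.0], [0.429, -0.903, -0.0], [0.0, 0.0, -1.0]]
force: [-0.2, -0.6, -0.2]
opening: 0.998
```

Request:
send_rows(plan=[[[0, 0.2, 0, 0, -1], [0, 0, 0, 0, -1], [0, 0, 0, 0, -1]]])

```text
time_s: 5.45
position: [0.5191, 0.0, 0.3294]
tcp_rot: [[0.903, 0.429, -0.001], [0.429, -0.903, -0.001], [-0.001, 0.0, -1.0]]
force: [-0.9, 0.2, -0.1]
opening: 1.001
```

```bash
python3 - <<'E'
from h import *
s=bot.read_state();print(s["time_s"],s["position"],s["joint_positions"],s["force"],s["opening"]); R=s["tcp_rot"]; print(np.degrees(np.arctan2(R[1,1],R[0,1])))
r=imaging.capture("side"); cv2.imwrite("pics/side2.png",r["img"])
print([ (d["conf"],d["at"]) for d in mark_of("side","handle_grip")])
E
```

```text
5.45 [5.19149647e-01 4.89117320e-05 3.29441713e-01] [-1.23175033e+01  1.62305644e+01  9.03047341e+01 -4.19724905e-02
  7.35018239e+01  5.22691919e+01] [-0.89877848  0.15387638 -0.11413098] 1.0007215603475603
-64.57475826669152
[(0.6, [0.5177, -0.0035, 0.1441])]
```

View pics/side2.png

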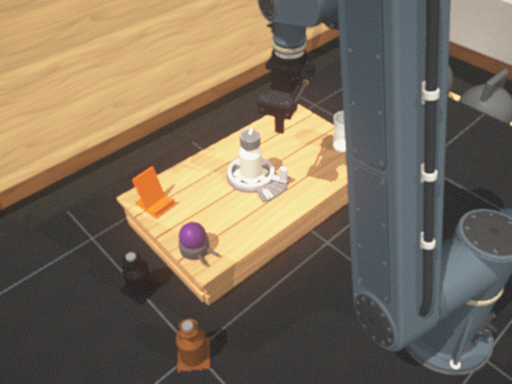

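```bash
python3 - <<'E'
from h import *
r=imaging.capture("side"); print(proj(r,[.519,0,.329]),proj(r,[.519,0,.312]))
E
```

```text
[285.65067359 114.44899743] [285.4194065  120.25890315]
```

Request:
send_rows(plan=[[[0, 0, -1, 0, -1], [0, 0, -1, 0, -1], [0, 0, -1, 0, -1], [0, 0, -1, 0, -1], [0, 0, -1, 0, -1], [0, 0, 0, 0, -1], [0, 0, 0, 0, -1]]])

```text
time_s: 6.3
position: [0.5198, -0.0002, 0.1798]
tcp_rot: [[0.904, 0.428, -0.001], [0.428, -0.904, 0.0], [-0.0, -0.0, -1.0]]
force: [0.8, -0.0, 0.6]
opening: 0.996
```

```bash
python3 - <<'E'
from h import *
r=imaging.capture("side"); cv2.imwrite("pics/d.png",cv2.resize(r["img"][90:230,210:350],(560,560),interpolation=cv2.INTER_CUBIC))
s=bot.read_state();print(s["position"],s["force"])
E
```

```text
[ 5.20610724e-01 -1.56816866e-04  1.80678907e-01] [ 0.31510045  0.05765844 -0.44619738]
```

View pics/d.png

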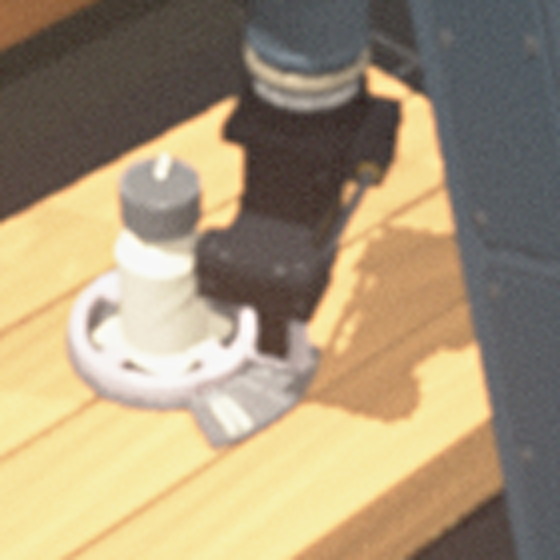

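Request:
send_rows(plan=[[[0, 0, -0.5, 0, -1], [0, 0, -0.57, 0, -1], [0, 0, 0, 0, -1], [0, 0, 0, 0, 1], [0, 0, 0, 0, 1], [0, 0, 0, 0, 1], [0, 0, 0, 0, 1], [0, 0, 0, 0, 1], [0, 0, 0, 0, 1], [0, 0, 0, 0, 1]]])

```text
time_s: 7.35
position: [0.5197, 0.0006, 0.1475]
tcp_rot: [[0.903, 0.429, -0.0], [0.429, -0.903, 0.0], [-0.0, -0.0, -1.0]]
force: [-0.0, -0.6, 0.5]
opening: 0.448
```

Request:
send_rows(plan=[[[0, 0, 0, 0, 1], [0, 0, 0, 0, 1], [0, 0, 0, 0, 1], [0, 0, 0, 0, 1], [0, 0, 0, 0, 1], [0, 0, 0, 0, 1]]])

```text
time_s: 7.95
position: [0.5196, 0.0007, 0.1474]
tcp_rot: [[0.903, 0.429, -0.0], [0.429, -0.903, 0.0], [-0.0, -0.0, -1.0]]
force: [-0.7, 0.5, -0.4]
opening: 0.136
```

```bash
python3 - <<'E'
import numpy as np
# arc rows: axis, start angle
c=np.array([.605,.0415]); p0=np.array([.5197,.0006]); d=p0-c
print(np.hypot(*d),np.degrees(np.arctan2(d[1],d[0])))
def rot(a): return np.array([[np.cos(a),-np.sin(a)],[np.sin(a),np.cos(a)]])
prev=p0
for i in range(1,17):
    p=c+rot(-.05*i)@d; print(i,((p-prev)/.03).round(3)); prev=p
E
```

```text
0.09459862578283042 -154.3830193934626
1 [-0.065  0.144]
2 [-0.057  0.147]
3 [-0.05  0.15]
4 [-0.042  0.152]
5 [-0.035  0.154]
6 [-0.027  0.155]
7 [-0.019  0.156]
8 [-0.011  0.157]
9 [-0.003  0.158]
10 [0.004 0.158]
11 [0.012 0.157]
12 [0.02  0.156]
13 [0.028 0.155]
14 [0.036 0.154]
15 [0.043 0.152]
16 [0.051 0.149]
```

Request:
send_rows(plan=[[[-0.065, 0.144, 0, -0.5, 1], [-0.057, 0.147, 0, -0.5, 1], [-0.05, 0.15, 0, -0.5, 1], [-0.042, 0.152, 0, -0.5, 1], [-0.035, 0.154, 0, -0.5, 1], [-0.027, 0.155, 0, -0.5, 1], [-0.019, 0.156, 0, -0.5, 1], [-0.011, 0.157, 0, -0.5, 1], [-0.003, 0.158, 0, -0.5, 1], [0.004, 0.158, 0, -0.5, 1]]])

```text
time_s: 8.95
position: [0.5104, 0.0465, 0.1474]
tcp_rot: [[0.998, -0.058, -0.0], [-0.058, -0.998, -0.0], [-0.0, 0.0, -1.0]]
force: [0.1, -0.1, -1.2]
opening: 0.136
```

Request:
send_rows(plan=[[[0.012, 0.157, 0, -0.5, 1], [0.02, 0.156, 0, -0.5, 1], [0.028, 0.155, 0, -0.5, 1]]])

```text
time_s: 9.25
position: [0.5122, 0.0606, 0.1474]
tcp_rot: [[0.979, -0.206, -0.0], [-0.206, -0.979, -0.0], [-0.0, 0.0, -1.0]]
force: [-0.8, -0.2, -0.5]
opening: 0.134
```

```bash
python3 - <<'E'
from h import *
out=[]
for c,(x0,y0) in (("side",(210,100)),("top",(225,130))):
    r=imaging.capture(c); out.append(cv2.resize(r["img"][y0:y0+90,x0:x0+90],(400,400),interpolation=cv2.INTER_CUBIC))
cv2.imwrite("pics/e.png",np.hstack(out))
s=bot.read_state();print(s["position"],s["force"],s["moment"],s["time_s"])
E
```

```text
[0.51230245 0.06108593 0.14738051] [-0.92589303  0.41022189  0.09382696] [ 0.19675326  0.06613271 -0.06707929] 9.35
```

View pics/e.png

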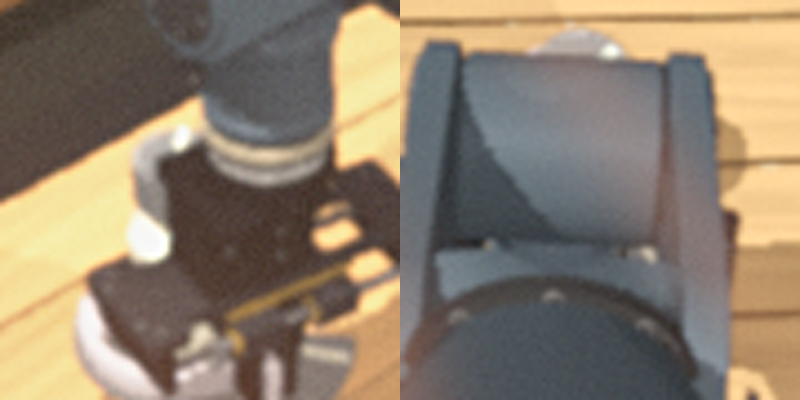

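Request:
send_rows(plan=[[[0.036, 0.154, 0, -0.5, 1], [0, 0, 0, 0, 1]]])

```text
time_s: 9.55
position: [0.5131, 0.0644, 0.1474]
tcp_rot: [[0.968, -0.25, -0.001], [-0.25, -0.968, -0.002], [-0.001, 0.002, -1.0]]
force: [-1.3, -3.1, -0.0]
opening: 0.138
```

Request:
send_rows(plan=[[[0.02, 0.076, 0, -0.25, 1], [0, 0, 0, 0, 1]]])

```text
time_s: 9.75
position: [0.5131, 0.0646, 0.1474]
tcp_rot: [[0.962, -0.272, -0.003], [-0.272, -0.962, -0.006], [-0.001, 0.006, -1.0]]
force: [-3.2, -10.9, 1.6]
opening: 0.138
```

Request:
send_rows(plan=[[[0, 0.05, 0, 0, 1], [0, 0, 0, 0, 1], [0, 0, 0, 0, 1], [0, 0, 0, 0, 1]]])

```text
time_s: 10.15
position: [0.5131, 0.0647, 0.1474]
tcp_rot: [[0.962, -0.272, -0.003], [-0.272, -0.962, -0.008], [-0.001, 0.008, -1.0]]
force: [-3.4, -15.1, 1.2]
opening: 0.141
```

Request:
send_rows(plan=[[[0, -0.03, 0, 0, -1], [0, 0, 0, 0, -1], [0, 0, 0, 0, -1], [0, 0, 0, 0, -1], [0, 0, 0, 0, -1], [0, 0, 0, 0, -1], [0, 0, 1, 0, -1], [0, 0, 1, 0, -1], [0, 0, 1, 0, -1], [0, 0, 1, 0, -1], [0, 0, 1, 0, -1], [0, 0, 1, 0, -1], [-0.5, -1, 0, 0, -1], [-0.5, -1, 0, 0, -1], [-0.5, -1, 0, 0, -1], [-0.5, -1, 0, 0, -1], [-0.5, -1, 0, 0, -1], [0, 0, 0, 0, -1], [0, 0, 0, 0, -1]]])

```text
time_s: 12.05
position: [0.4389, -0.0821, 0.3275]
tcp_rot: [[0.96, -0.279, 0.0], [-0.279, -0.96, 0.001], [0.0, -0.001, -1.0]]
force: [0.3, 0.6, -0.2]
opening: 0.998
```

```bash
python3 - <<'E'
from h import *
out=[]
acc={}
for c,(x0,y0) in (("side",(210,120)),("top",(225,130))):
  for i in range(3):
    r=imaging.capture(c)
    for t in ("dock","handle_grip","neck","cap_center"):
        for d in mark_of(c,t):
            a=np.array(d["at"])
            if np.hypot(*(a[:2]-[.6,.04]))<.12 and d["conf"]>.4 and (t!="neck" or a[2]>.2): acc.setdefault((t,c),[]).append(a);break
  out.append(cv2.resize(r["img"][y0:y0+90,x0:x0+90],(400,400),interpolation=cv2.INTER_CUBIC))
cv2.imwrite("pics/f.png",np.hstack(out))
for k,v in acc.items(): print(k,len(v),np.mean(v,0).round(4))
s=bot.read_state();print(s["position"],s["force"],s["joint_positions"],s["time_s"])
E
```

```text
('dock', 'side') 3 [0.6053 0.0428 0.0988]
('handle_grip', 'side') 3 [0.5109 0.0605 0.1445]
('neck', 'side') 3 [0.6063 0.0424 0.2297]
('cap_center', 'side') 3 [0.606  0.0426 0.1857]
('handle_grip', 'top') 3 [0.5125 0.0646 0.145 ]
('neck', 'top') 3 [0.6077 0.0407 0.2319]
('cap_center', 'top') 3 [0.6069 0.0458 0.2269]
('dock', 'top') 2 [0.6038 0.0392 0.1009]
[ 0.4390384  -0.08197598  0.32744729] [-0.23525609  0.63391007 -0.02270544] [-2.49663482e+01  9.88455568e+00  9.94865910e+01 -8.19385729e-04
  7.06298156e+01  8.11448972e+01] 13.55
```

View pics/f.png

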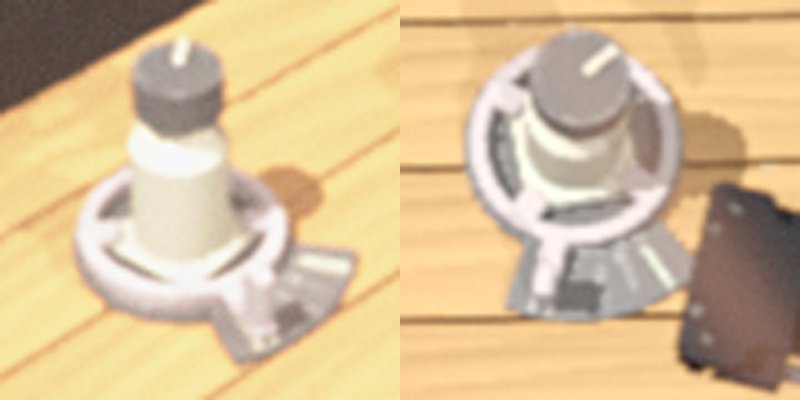

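The collar handle now covers the two ribs at top crop (545,285). The cap and bottle haven't moved. Next, the cap.

Request:
send_rows(plan=[[[0.8, 0.6, 0, 0, -1], [0.8, 0.6, 0, 0, -1], [0.8, 0.6, 0, 0, -1], [0.8, 0.6, 0, 0, -1], [0.8, 0.6, 0, 0, -1], [0.8, 0.6, 0, 0, -1], [0.77, 0.53, 0, 0, -1], [0, 0, -0.5, 0, -1], [0, 0, 0, 0, -1], [0, 0, 0, 0, -1]]])

```text
time_s: 14.55
position: [0.6056, 0.0419, 0.312]
tcp_rot: [[0.961, -0.278, -0.002], [-0.278, -0.961, 0.0], [-0.002, 0.0, -1.0]]
force: [0.2, 0.2, 0.7]
opening: 1.001
```

```bash
python3 - <<'E'
from h import *
r=imaging.capture("side"); cv2.imwrite("pics/g.png",cv2.resize(r["img"][70:210,190:330],(560,560),interpolation=cv2.INTER_CUBIC))
s=bot.read_state();print(s["position"],s["force"])
E
```

```text
[0.60588098 0.0416945  0.31261131] [-1.10661299 -0.18181914  0.07117372]
```

View pics/g.png

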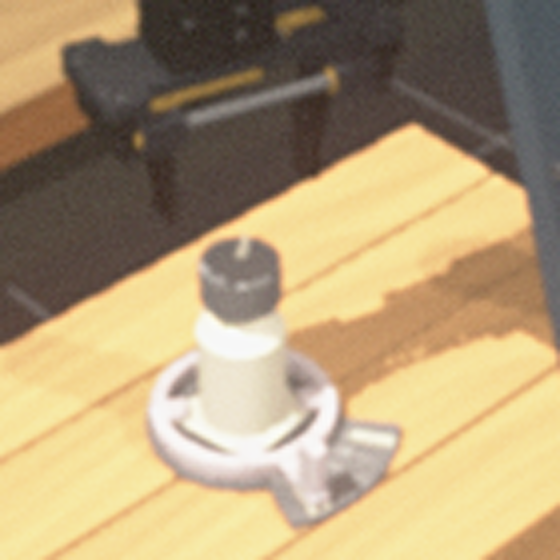

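Request:
send_rows(plan=[[[0, 0, -0.8, 0, -1], [0, 0, -0.8, 0, -1], [0, 0, -0.6, 0, -1], [0, 0, -0.5, 0, -1], [0, 0, 0, 0, -1], [0, 0, 0, 0, -1], [0, 0, 0, 0, 1], [0, 0, 0, 0, 1], [0, 0, 0, 0, 1], [0, 0, 0, 0, 1], [0, 0, 0, 0, 1], [0, 0, 0, 0, 1], [0, 0, 0, 0, 1], [0, 0, 0, 0, 1], [0, 0, 0, 0, 1]]])

```text
time_s: 16.1
position: [0.6061, 0.0417, 0.2316]
tcp_rot: [[0.961, -0.278, -0.0], [-0.278, -0.961, -0.0], [0.0, 0.0, -1.0]]
force: [-0.7, -1.4, 3.1]
opening: 0.617
```

```bash
python3 - <<'E'
from h import *
r=imaging.capture("side"); cv2.imwrite("pics/i.png",cv2.resize(r["img"][70:210,190:330],(560,560),interpolation=cv2.INTER_CUBIC))
s=bot.read_state();print(s["position"],s["force"],s["moment"],s["opening"]*87)
E
```

```text
[0.60616327 0.04168923 0.23161444] [-1.06611663 -1.31282993  3.09879981] [-0.26466968  0.20064293  0.06316127] 53.58696968334302
```

View pics/i.png

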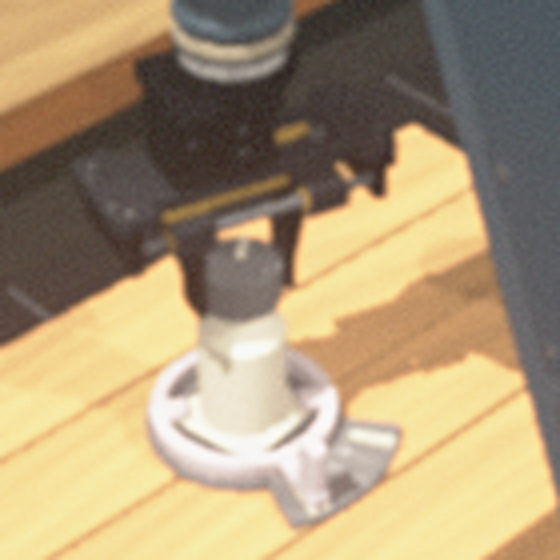

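Request:
send_rows(plan=[[[0, 0, -0.1, 0, 1], [0, 0, -0.1, 0, 1], [0, 0, 0, 0, 1], [0, 0, 0, 0, 1]]])

```text
time_s: 16.55
position: [0.6064, 0.0415, 0.227]
tcp_rot: [[0.961, -0.277, 0.001], [-0.277, -0.961, -0.001], [0.001, 0.001, -1.0]]
force: [-2.6, -2.2, 8.5]
opening: 0.614
```

Request:
send_rows(plan=[[[0, 0, -0.07, 0, 1], [0, 0, -0.03, 0, 1], [0, 0, 0, 0, 1], [0, 0, 0, 0, 1]]])

```text
time_s: 16.95
position: [0.6065, 0.0415, 0.2245]
tcp_rot: [[0.961, -0.277, 0.002], [-0.277, -0.961, -0.001], [0.002, 0.001, -1.0]]
force: [-3.4, -2.5, 11.4]
opening: 0.616
```

Request:
send_rows(plan=[[[0, 0, -0.04, 0, 1], [0, 0, 0, 0, 1], [0, 0, 0, 0, 1]]])

```text
time_s: 17.25
position: [0.6065, 0.0415, 0.224]
tcp_rot: [[0.961, -0.277, 0.002], [-0.277, -0.961, -0.001], [0.002, 0.001, -1.0]]
force: [-3.9, -2.6, 14.6]
opening: 0.618
```

```bash
python3 - <<'E'
from h import *
r=imaging.capture("side"); cv2.imwrite("pics/j.png",cv2.resize(r["img"][70:210,190:330],(560,560),interpolation=cv2.INTER_CUBIC))
s=bot.read_state();print(s["position"],s["force"],s["moment"],s["opening"]*87,s["joint_positions"])
E
```

```text
[0.60649936 0.04145237 0.22402362] [-5.23723828 -1.61977991 13.86378642] [-0.31804865  0.82199281 -0.03628351] 53.6094626198802 [-6.58325295e+00  2.98569358e+01  8.56533279e+01 -6.33967535e-02
  6.43611101e+01  9.95373821e+01]
```

View pics/j.png

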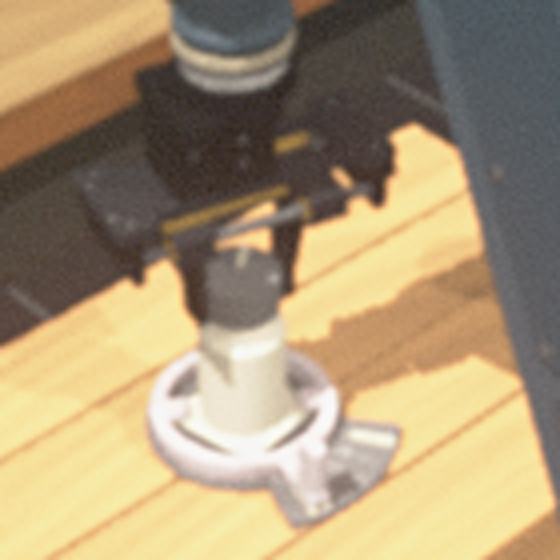

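The cap went down about 7 mm and the force is rising faster, so it has bottomed out. Next I'll twist it anticlockwise.

Request:
send_rows(plan=[[[0, 0, 0, 0.5, 1], [0, 0, 0, 0.5, 1], [0, 0, 0, 0.5, 1], [0, 0, 0, 0.5, 1], [0, 0, 0, 0.5, 1], [0, 0, 0, 0.5, 1], [0, 0, 0, 0.5, 1], [0, 0, 0, 0.5, 1]]])

```text
time_s: 18.1
position: [0.6074, 0.0426, 0.224]
tcp_rot: [[0.993, 0.12, 0.004], [0.12, -0.993, 0.001], [0.004, -0.001, -1.0]]
force: [-2.5, 1.8, 12.8]
opening: 0.614
```

```bash
python3 - <<'E'
from h import *
r=imaging.capture("side"); cv2.imwrite("pics/k.png",cv2.resize(r["img"][100:200,200:300],(600,600),interpolation=cv2.INTER_CUBIC))
s=bot.read_state();print(s["position"],s["force"],s["moment"],s["opening"]*87,s["joint_positions"])
E
```

```text
[0.60736287 0.04260903 0.22397694] [-2.41164406  0.82407996 11.77060264] [ 0.0892728   0.45484212 -0.07859517] 53.78469130207098 [-6.53394893 29.88106094 85.61514049  0.09817294 64.26793992 76.42770066]
```

View pics/k.png

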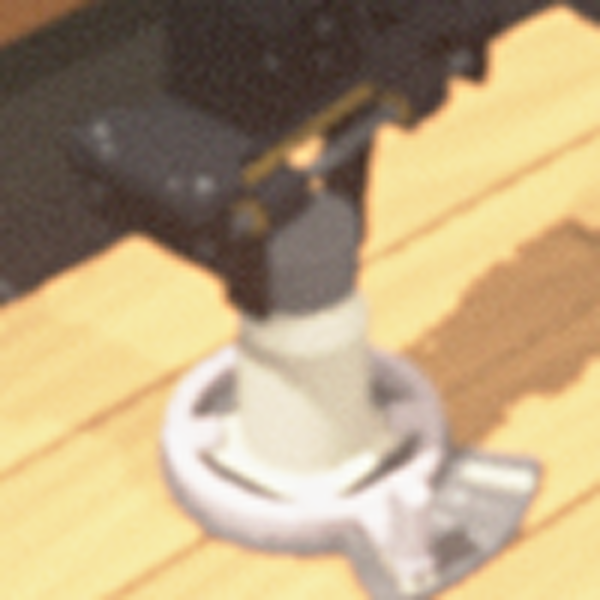

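Request:
send_rows(plan=[[[0, 0, 0, 0.5, 1], [0, 0, 0, 0.5, 1], [0, 0, 0, 0.5, 1], [0, 0, 0, 0.5, 1], [0, 0, 0, 0.5, 1], [0, 0, 0, 0.5, 1], [0, 0, 0, 0.5, 1], [0, 0, 0, 0.5, 1], [0, 0, 0, 0.5, 1], [0, 0, 0, 0.5, 1], [0, 0, 0, 0.5, 1], [0, 0, 0, 0.5, 1], [0, 0, 0, 0.5, 1], [0, 0, 0, 0.3, 1], [0, 0, 0, 0, 1], [0, 0, 0, 0, 1]]])

```text
time_s: 19.75
position: [0.6072, 0.043, 0.224]
tcp_rot: [[0.698, 0.716, 0.004], [0.716, -0.698, 0.002], [0.004, 0.002, -1.0]]
force: [-2.7, 1.3, 12.0]
opening: 0.614
```

```bash
python3 - <<'E'
from h import *
r=imaging.capture("side"); cv2.imwrite("pics/l.png",cv2.resize(r["img"][100:200,200:300],(600,600),interpolation=cv2.INTER_CUBIC))
s=bot.read_state();R=s["tcp_rot"];print(s["position"],s["force"],s["moment"],s["opening"]*87,s["joint_positions"],np.degrees(np.arctan2(R[1,1],R[0,1])))
E
```

```text
[0.60718944 0.04302649 0.22399106] [-3.14997049  1.24835056 12.11826584] [ 0.23930579  0.48233888 -0.01570844] 53.74351474888409 [-6.51223043 29.87586091 85.62265687  0.13523446 64.28952769 37.6655651 ] -44.23642188798925
```

View pics/l.png

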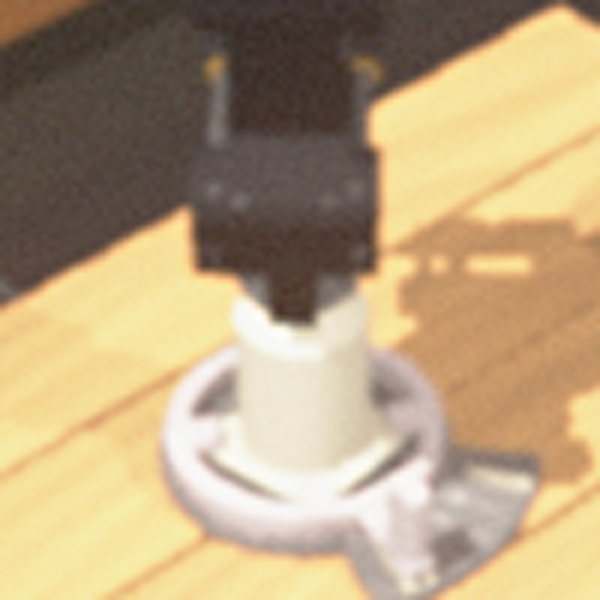

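Request:
send_rows(plan=[[[0, 0, 0.15, 0, 1], [0, 0, 0.15, 0, 1], [0, 0, 0.1, 0, 1], [0, 0, 0, 0, 1], [0, 0, 0, 0, 1]]])

```text
time_s: 20.3
position: [0.6064, 0.0422, 0.2332]
tcp_rot: [[0.698, 0.716, 0.001], [0.716, -0.698, 0.001], [0.001, -0.0, -1.0]]
force: [0.1, 1.3, 4.1]
opening: 0.614
```

Request:
send_rows(plan=[[[0, 0, 0.15, 0, 1], [0, 0, 0.15, 0, 1], [0, 0, 0, 0, 1], [0, 0, 0, 0, 1]]])

```text
time_s: 20.7
position: [0.606, 0.0418, 0.242]
tcp_rot: [[0.698, 0.716, -0.001], [0.716, -0.698, -0.0], [-0.0, -0.0, -1.0]]
force: [-0.5, 0.3, 0.3]
opening: 0.615
```

Request:
send_rows(plan=[[[0, 0, 0.3, 0, 1], [0, 0, 0.4, 0, 1], [0, 0, 0.4, 0, 1], [0, 0, 0.4, 0, 1], [0, 0, 0.4, 0, 1], [0, 0, 0, 0, 1], [0, 0, 0, 0, 1], [0, 0, 0, 0, 1], [0, 0, 0, 0, 1]]])

```text
time_s: 21.6
position: [0.6057, 0.0419, 0.2984]
tcp_rot: [[0.698, 0.717, -0.002], [0.717, -0.698, 0.0], [-0.001, -0.001, -1.0]]
force: [-0.1, 0.5, -0.6]
opening: 0.618
```

```bash
python3 - <<'E'
from h import *
r=imaging.capture("side"); cv2.imwrite("pics/m.png",cv2.resize(r["img"][70:210,190:330],(560,560),interpolation=cv2.INTER_CUBIC))
cv2.imwrite("pics/m0.png",r["img"])
for t in ("bottle","neck","cap_center","handle_grip","phone_stand","tumbler","spring_collar","massage_ball_center"):
    print(t,[(round(d["conf"],2),np.round(d["at"],3)) for d in mark_of("side",t)[:2]])
s=bot.read_state();print(s["position"],s["force"],s["moment"],s["opening"]*87,s["time_s"])
E
```

```text
bottle [(0.81, array([ 0.344,  0.459, -0.001])), (0.57, array([0.576, 0.446, 0.002]))]
neck [(0.93, array([0.606, 0.043, 0.228])), (0.92, array([0.343, 0.458, 0.121]))]
cap_center [(0.65, array([0.606, 0.044, 0.296]))]
handle_grip [(0.75, array([0.511, 0.061, 0.144]))]
phone_stand [(0.83, array([0.698, 0.296, 0.101]))]
tumbler []
spring_collar [(0.68, array([0.51 , 0.313, 0.1  ]))]
massage_ball_center [(0.78, array([0.511, 0.313, 0.145]))]
[0.60614688 0.04194509 0.29919827] [-0.2143463   0.38442892 -0.75988173] [-0.03586751 -0.0425635   0.00735365] 53.17956578110635 22.05
```

View pics/m.png

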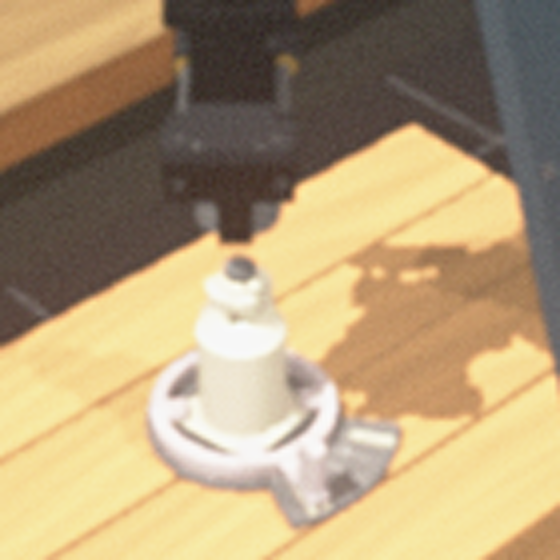

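View pics/m0.png

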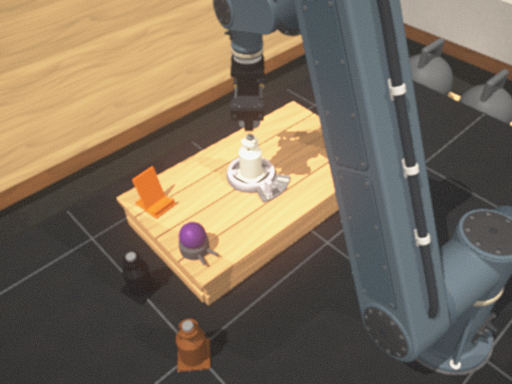

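The side view shows the cap in the gripper at crop (235,215), above the bare neck and sprung disc at (240,268). The bottle is seated, the collar handle is on the two ribs at (310,480), and the bystanders in view are in place. The cap is about 67 mm up, so I'm handing in.

```bash
python3 - <<'E'
from rig import bot
print(bot.hand_in())
E
```

```text
the job is handed in; nothing more can be done
None
```

The job is done and handed in at about 22 s. I turned the collar clockwise to its stop, pressed the cap down, twisted it anticlockwise and lifted it. No verdict was reported.

- **Collar:** the handle stopped on the two-rib mark, with about 15 N against the stop.
- **Cap release:** I pressed it about 7.5 mm (12–15 N) and turned it about 1.08 rad. It lifted off with no pull on the wrist.
- **Final pose:** the gripper reads 53 mm open on the cap. The cap is level, about 67 mm above its closed place and within about 2 mm of the neck axis. The neck is bare and the bottle is seated.
- **Bystanders:** the phone stand, spring collar and massage ball were where they started.

Two checks were missing or off:
- **Tumbler:** the arm hid it in the last picture, so I couldn't confirm it there. I never went near it and felt no contact.
- **Networks:** the final check didn't list the white bottle, only its neck, so "seated" rests on that and the picture. A mid-run side reading of the cap height (0.186 m) was clearly wrong, and I ignored it.

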